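Lock the specimen stage with its index plunger

ROBOT

A 7-joint arm with a two-finger parallel gripper is mounted at the origin on a cart in front of the work surface, level with it; the furniture and walls round the work are solid. World frame = base frame: x ahead of the robot, y to its left, z up, the work surface at z = 0. Lengths are in m, angles in rad, forces in N, time in s.
With the tool pointing down it reaches from about 0.4 to 0.75 m from the base axis. Payload 19.5 kg.
Tool frame: the origin (TCP) lies on the centre line of the jaws, within the pads' length; the fingertips stand 25 mm ahead of it and the grasp point (between the pads) lies 6 mm ahead of it; z points along the fingers, y is the line along which they close (so a half turn about z gives the same grasp; the last joint's range is limited). The gripper opens to 85 mm and grips with 20 to 120 N. Pads are 22 mm wide; open, the fingers measure 114 mm over their backs; the gripper's body (76 mm by 85 mm) begins 54 mm behind the grasp point. The pads swing forward as they close: fully open they stand 13 mm farther back than shut.
Start: joints at [1.254, 0.707, -0.028, 1.485, 0.022, 0.951, -0.075], TCP at [0.156, -0.553, 0.256] pointing down, gripper open.
Joint ranges: [-2.71, 2.71], [-0.32, 2.16], [-1.57, 1.52], [0, 2.45], [-1.46, 4.6], [0, 2.02], [-2.83, 2.83]. Speed limits (rad/s): [1.89, 1.89, 2.57, 2.57, 3.01, 3.01, 3.01].

INTERFACE

Orientations are given as a rotation vector (axis times angle).
In Python, from station import robot gives the robot as it stands.
- The arm moves only by the tool jog_arm, never from a script. Its argument "commands" is a list of rows, each a list of 3 entries, a list of its own where there are three numbers: the shift along the tool's x, y, z in cm, then the turn about the tool's z in degrees, then the finger opening in cm, from 0 to 8.54. A call has 1 to 10 rows; each row is the pose to reach, as a shift and turn from the pose commanded when the call began, along the tool's axes at that moment; what a row does not reach only later rows make up. A row lasts 1/12 s, in which the tool goes at most 41.7 mm and 7.16 degrees, less where a joint would pass 70% of its speed; a pose out of reach is approached as far as the arm can. A call with a gripper value outside its range is refused whole. The fingers move at their own pace and stop on an object; the grip force is fixed at half the most. Time passes only in rows, so rows that repeat a pose let the fingers close. It gives the time, the measured TCP pose, the force, the opening and the grip force at its end, in the units of the state.
- robot.sense(): the state, without advancing time (a new reading comes with each control period).
- robot.capture(name): name is "side" or "top" or "wrist"; returns the picture (480x640x3 uint8, blue, green, red); there is no depth.
- robot.get_calibration(name): a dict with "fovy" (degrees; the focal length in pixels is half the picture's height over the tangent of half this angle, whatever the lens; pixels are square), "cx", "cy" (the principal point, pixels), "R" (3x3) and "t" (3): a world point X has camera coordinates R X + t. Camera axes: x right, y down, z forward; pixel columns grow to the right and rows downward; lengths in m; the calibration is good to about 2 mm. A picture is of the moment at which its call begins: read the wrist's pose just before it. get_calibration takes no time and is no camera call; for the wrist camera it gives the pose at the moment of the call.
- robot.sign_off(): hands the job in; it is judged then, once.
Trained networks look in the newest picture that a camera, given by its name, has taken for a name from the list of things; names that differ only in an ending like _2 or _b are one class to them, and where a whole thing is asked for, a point or a joint stands for the part that bears it (a point fixed in the world has none). Each returns a list of dicts, best first, with "conf" (0 to 1); they miss things now and then, are a little off and sometimes report something else, mostly with a low value. They report only what shows in the picture. A call takes as long as a camera call.
- robot.find_in(camera, query): "point" ([column, row] in pixels, amid what is visible of it).
- robot.regions_of(camera, query): "region" (480x640 bool, what is visible of it) and "point" ([column, row] in pixels, amid what is visible of it).
The state is a dict: "t": time; "joint_pos": joint angles; "qd": joint speeds; "effort": joint torques, N m; "tcp_pos": TCP position; "orientation": TCP orientation; "wrist_force": force on the tool from outside, world axes, zero at the start; "torque": the same for the moment, N m; "width": opening from 0.0 (shut) to 1.0 (fully open); "grasp_force": force on a finger pad.
Only numpy, scipy, OpenCV 4.12 (cv2) and the standard library are available. Lean on these libraries where they do the work, as an engineer would, in place of code of your own. Each camera call takes 0.05 s, during which the arm holds its last target. There are 200 camera calls.

TASK

Push the specimen carriage fully home against its end stop. Then lift the plunger's sprung T-handle out of its parking fork, turn it clockwise until its cross pin finds the slot in the collar and let it snap fully down, so that the carriage is locked; do not force the pin against anything, and let go. Leave the cups, slide frame and tweezers lying round the stage where they are.

Things in the scene. Friction and masses are not known exactly. Their poses are not given: they have to be found in the camera images.
- stage: fixed aluminium stage, base plate 136 (x) x 285 (y) x 10 mm with two rails along its own y; origin on the table under it, z up. Its y axis is the direction in which the carriage goes home. The plunger stands on a bridge at its +y end, axis vertical at x = 0, y = +60 mm.
- post_grip (a point): centre of the carriage's upright grip post, a steel pin 13 mm across that stands 45 mm over the carriage (top 68 mm above the table); this point is 52 mm above the table. An open white cup (73 mm across, rim 64 mm above the table) sits fixed in the carriage with its axis 63 mm from the post towards +y of the stage.
- carriage (a joint): how far the carriage stands out from home (m): 0 = home against the stop, starts at 0.040 to 0.068; grows toward the stage's -y; slides with about 2 N of friction and stays where it is left. When home, the 12 mm hole in the carriage lies under the plunger's 8 mm tip, otherwise the plunger cannot go fully down.
- handle_grip (a point): centre of the plunger's black T-handle, on the plunger's axis: a bar 54 long x 12 wide x 24 mm high. This point is 88 mm above the table when parked (pin in the fork, on the collar's rim), over 94.5 when lifted clear of the fork, 102 at the end of its travel, 76 when snapped fully down. A spring pulls it down: 8 N parked, 10 N lifted clear, 4 N seated. Its own x axis runs along the bar, the way the cross pin points; z up.
- collar_top (a point): centre of the round collar's rim under the T-handle, 54 mm above the table; collar 43 mm across. One slot, 12 mm deep, 6.8 mm wide for the 5 mm pin (0.08 rad of play), is cut in it at 0.66 to 1.34 rad clockwise (from above) of the fork: the collar is clamped at another angle each time, not measured. The pin can ride on the flat rim until it drops. The fork's two ears reach 60 mm above the table.
- cross_pin: the T-handle's steel cross pin, turning and lifting with it: 5 mm square with sharp edges, reaching 29 mm out along its own x; origin on the plunger's axis, 56 mm above the table when parked. In the fork it points to the stage's -y with 0.1 rad of play; 0.55 rad clockwise it is past the fork. It turns easily (under 0.1 N m) and stays where left; 0.2 N m or more means it is against a wall.
- spare_cup_a_mid (a point): centre of a loose white specimen cup, 73 mm across, 41 mm high, standing behind the stage
- spare_cup_b_mid (a point): centre of another such loose cup behind the stage
- slide_frame_mid (a point): centre of a loose white slide frame, 105 x 60 x 8 mm, lying behind the stage
- tweezers_mid (a point): middle of loose steel tweezers, 124 x 15 x 9 mm, lying in front of the stage

How it is judged:
By the outcome, as a careful person would: the job done as asked, in the order asked, and still so for the second after the job is handed in, with the robot touching nothing.
It also fails if it takes over 58 s, if anything falls off the work surface, if the arm or the gripper's body presses on something with over 40 N, if the wrist force passes 120 N, or if a joint passes its speed limit or range.

## Working session

There is one attempt and no reset: what is moved stays moved. The work goes in short steps, Python scripts to look and compute and a tool call to move; the robot and the scene stay as the last step left them, time stands still between calls to the robot, and variables do not carry over. Pictures are saved under pics/ and viewed, at most 10 in all, crops included, and the job is handed in when it is done.

Besides the shell and the picture viewer there is one more tool, called after "Emit:" as name([rows], argument=value, ...), one row to a line, values as JSON. jog_arm: Moves the arm, as the interface text tells. Its arguments: {"type":"object","properties":{"commands":{"type":"array","items":{"type":"array"}}},"required":["commands"]}

```bash
mkdir -p pics; cat > h.py <<'E'
from station import robot
import numpy as np, cv2
from scipy.spatial.transform import Rotation as Ro
def cal(n):
    c=robot.get_calibration(n); f=240/np.tan(np.radians(c['fovy'])/2)
    return f,c['cx'],c['cy'],np.array(c['R']),np.array(c['t'])
def ray(n,p,z,c=None):
    f,cx,cy,R,t=c or cal(n); d=R.T@np.array([(p[0]-cx)/f,(p[1]-cy)/f,1]); o=-R.T@t
    return o+d*(z-o[2])/d[2]
def proj(n,X,c=None):
    f,cx,cy,R,t=c or cal(n); q=R@np.array(X)+t; return [cx+f*q[0]/q[2],cy+f*q[1]/q[2]]
def tool(X,grasp=0.006):
    s=robot.sense(); R=Ro.from_rotvec(s['orientation']).as_matrix()
    return R.T@(np.array(X)-s['tcp_pos'])*100
E
cat > a.py <<'E'
from h import *
np.set_printoptions(precision=4,suppress=True)
s=robot.sense();print(s['t'],s['tcp_pos'],s['orientation'],s['width'],Ro.from_rotvec(s['orientation']).as_matrix())
Z=dict(post_grip=.052,handle_grip=.088,collar_top=.054,cross_pin=.056,spare_cup_a_mid=.02,slide_frame_mid=.004,tweezers_mid=.004,stage=.01)
for n in('top','side'):
    im=robot.capture(n);cv2.imwrite(f'pics/{n}0.png',im)
    for q,z in Z.items():
        for r in robot.find_in(n,q)[:2]: print(n,q,r['conf'],np.round(r['point']),ray(n,r['point'],z))
E
python3 a.py
```

```text
0.0 [ 0.1559 -0.5532  0.2558] [-3.111  -0.4301  0.0003] 0.9997495231673618 [[ 0.9625  0.2713 -0.0003]
 [ 0.2713 -0.9625  0.001 ]
 [-0.0001 -0.0011 -1.    ]]
top post_grip 0.26 [319. 291.] [ 0.5003 -0.0032  0.052 ]
top handle_grip 0.57 [321. 291.] [ 0.4988 -0.0056  0.088 ]
top collar_top 0.87 [374. 277.] [ 0.5257 -0.0989  0.054 ]
top spare_cup_a_mid 0.6 [335. 212.] [ 0.6459 -0.0318  0.02  ]
top slide_frame_mid 0.61 [394. 207.] [ 0.6611 -0.1441  0.004 ]
top slide_frame_mid 0.5 [382. 275.] [ 0.5341 -0.12    0.004 ]
top tweezers_mid 0.46 [352. 345.] [ 0.4061 -0.0669  0.004 ]
side post_grip 0.91 [330. 321.] [ 0.525  -0.1405  0.052 ]
side post_grip 0.51 [291. 274.] [ 0.5167 -0.0263  0.052 ]
side handle_grip 0.56 [280. 253.] [ 0.5087 -0.0069  0.088 ]
side collar_top 0.57 [321. 327.] [ 0.5073 -0.1453  0.054 ]
side spare_cup_a_mid 0.74 [359. 262.] [ 0.6465 -0.0266  0.02  ]
side spare_cup_a_mid 0.45 [277. 254.] [0.53  0.059 0.02 ]
side slide_frame_mid 0.75 [413. 313.] [ 0.67   -0.1567  0.004 ]
side slide_frame_mid 0.68 [334. 326.] [ 0.5453 -0.1188  0.004 ]
side tweezers_mid 0.9 [247. 335.] [ 0.4181 -0.0684  0.004 ]
side stage 0.83 [321. 329.] [ 0.522 -0.117  0.01 ]
```

```bash
python3 - <<'E'
import cv2,numpy as np
a=cv2.imread('pics/top0.png')[170:370,220:470];b=cv2.imread('pics/side0.png')[200:400,200:450]
cv2.imwrite('pics/m0.png',np.vstack([cv2.resize(a,(750,600)),cv2.resize(b,(750,600))])[:, :])
cv2.imwrite('pics/m1.png',cv2.resize(a,(750,600),interpolation=cv2.INTER_CUBIC));cv2.imwrite('pics/m2.png',cv2.resize(b,(750,600),interpolation=cv2.INTER_CUBIC))
E
```

```text
(no output)
```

View pics/m1.png

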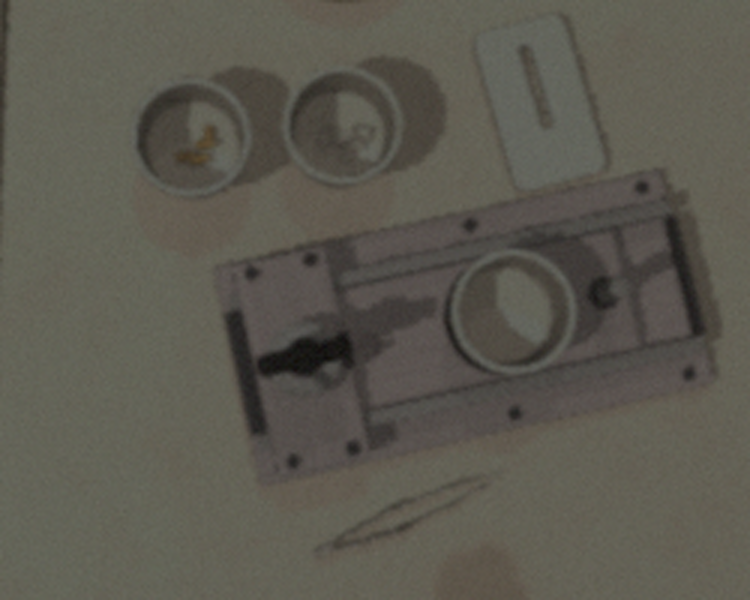

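View pics/m2.png

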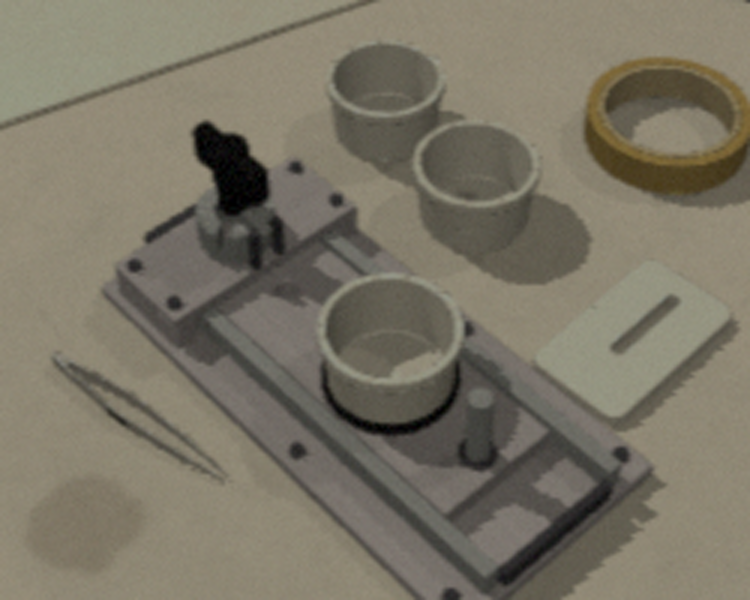

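The top view shows the handle at about (322,288) full-image and the post top at (421,267). The stage runs along world y with its +y end to the left. The side view shows the fork ears facing −y and the collar's robot side visible.

```bash
python3 - <<'E'
from h import *
np.set_printoptions(precision=4,suppress=True)
f=lambda u,v:(220+u/3,170+v/3); g=lambda u,v:(200+u/3,200+v/3)
P=ray('top',f(603,290),.066);H=ray('top',f(306,355),.095)
print('top post',P,'handle',H)
print('side post',ray('side',g(480,395),.068),'handle',ray('side',g(232,172),.088))
c=[ray('top',f(*q),.01) for q in((215,265),(262,483),(715,380),(668,170))]
for q in c: print(q)
d=(c[0]+c[1]-c[2]-c[3]);print('stage y ang',np.degrees(np.arctan2(d[1],d[0])),'post->handle',np.degrees(np.arctan2(*(H-P)[[1,0]])),np.linalg.norm((H-P)[:2]))
m=sum(c)/4;y=d[:2]/np.linalg.norm(d[:2]);print('centre',m,'plunger pred',m[:2]+.06*y)
P[2]=.052;print('tool shift to post (tcp 6mm above grasp)',tool(P+[0,0,.006]))
print(robot.get_calibration('wrist'))
E
```

```text
top post [ 0.5447 -0.1792  0.066 ] handle [ 0.5035 -0.0071  0.095 ]
side post [ 0.5469 -0.1888  0.068 ] handle [ 0.5009 -0.0144  0.088 ]
[0.5609 0.0464 0.01  ]
[0.4298 0.0154 0.01  ]
[ 0.4955 -0.2603  0.01  ]
[ 0.625  -0.2335  0.01  ]
stage y ang 103.15122656087031 post->handle 103.47534949865941 0.17689925103766885
centre [ 0.5278 -0.108   0.01  ] plunger pred [ 0.5141 -0.0496]
tool shift to post (tcp 6mm above grasp) [ 47.564  -25.4702  19.8307]
{'fovy': 59.890396245422835, 'cx': 317.33355791182845, 'cy': 239.13989508809954, 'R': array([[ 0.2701, -0.9628,  0.0005],
       [-0.9233, -0.2588,  0.2837],
       [-0.2731, -0.0771, -0.9589]]), 't': array([-0.5752, -0.0357,  0.38  ])}
```

Emit:
jog_arm([
  [[47.5,-25.5,8],-87.4,5],
  [[47.5,-25.5,8],-87.4,5],
  [[47.5,-25.5,8],-87.4,5],
  [[47.5,-25.5,8],-87.4,5],
  [[47.5,-25.5,8],-87.4,5],
  [[47.5,-25.5,8],-87.4,5],
  [[47.5,-25.5,8],-87.4,5],
  [[47.5,-25.5,8],-87.4,5],
  [[47.5,-25.5,8],-87.4,5],
  [[47.5,-25.5,8],-87.4,5],
])

```text
t: 1.73
tcp_pos: [0.4539, -0.2656, 0.195]
orientation: [2.265, 2.176, 0.0]
wrist_force: [-0.4, -0.2, 0.2]
width: 0.588
grasp_force: 0.0
```

```bash
python3 - <<'E'
from h import *
s=robot.sense();print(s['t'],s['tcp_pos'],s['orientation'],s['wrist_force'],s['joint_pos'])
R=Ro.from_rotvec(s['orientation']).as_matrix();print(np.degrees(np.arctan2(R[1,0],R[0,0])),tool([.5455,-.182,.176]))
E
```

```text
1.7333 [ 0.45387648 -0.26563797  0.19499274] [2.26537564e+00 2.17617406e+00 2.07600098e-04] [-0.35854842 -0.1737296   0.19255617] [ 0.63369453  0.72918389 -0.30408356  1.73972079  0.30759206  0.71935086
  0.12915333]
87.6989158096391 [8.72515361 8.8185532  1.90101098]
```

Emit:
jog_arm([
  [[8.7,8.8,1.9],-15.4,5],
  [[8.7,8.8,1.9],-15.4,5],
  [[8.7,8.8,1.9],-15.4,5],
  [[8.7,8.8,1.9],-15.4,5],
  [[8.7,8.8,1.9],-15.4,5],
  [[8.7,8.8,1.9],-15.4,5],
  [[8.7,8.8,1.9],-15.4,5],
])

```text
t: 2.32
tcp_pos: [0.5439, -0.1854, 0.1763]
orientation: [1.963, 2.453, -0.001]
wrist_force: [-0.9, 0.5, -0.3]
width: 0.588
grasp_force: 0.0
```

```bash
cat > b.py <<'E'
from h import *
import sys
np.set_printoptions(precision=4,suppress=True)
s=robot.sense();R=Ro.from_rotvec(s['orientation']).as_matrix()
print(s['t'],s['tcp_pos'],np.degrees(np.arctan2(R[1,0],R[0,0])),s['wrist_force'],s['torque'],s['joint_pos'])
c=cal('wrist');im=robot.capture('wrist');cv2.imwrite(f'pics/{sys.argv[1]}.png',im)
for a in sys.argv[2:]:
    q,z=a.split(':');z=float(z)
    for r in robot.find_in('wrist',q)[:2]: X=ray('wrist',r['point'],z,c);print(q,r['conf'],np.round(r['point']),X,tool(X+[0,0,.006]))
E
python3 b.py w1 post_grip:.06 handle_grip:.095 collar_top:.054
```

```text
2.3167 [ 0.5439 -0.1854  0.1763] 102.66888809321507 [-0.9154  0.5026 -0.3145] [-0.0243  0.0351  0.091 ] [ 0.4497  0.8234 -0.3529  1.5792  0.3605  0.8041  0.1697]
post_grip 0.85 [320. 122.] [ 0.531  -0.1178  0.06  ] [ 6.8844  0.2054 11.0386]
collar_top 0.7 [320. 144.] [ 0.5334 -0.1297  0.054 ] [ 5.6394  0.1601 11.637 ]
```

View pics/w1.png

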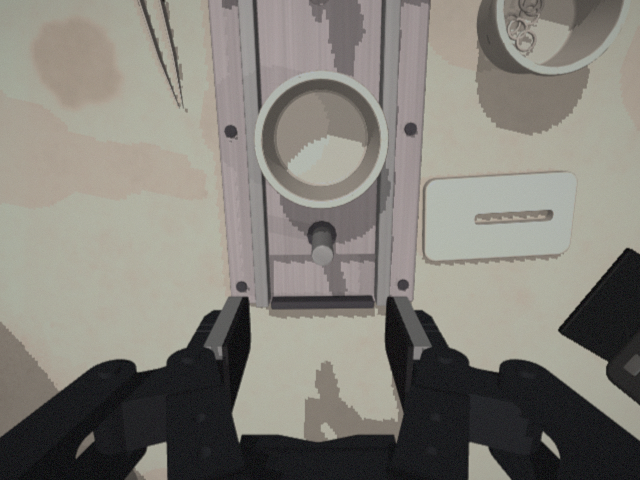

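The post top is at (322,254), the cup rim centre at about (321,138), and the stage is aligned with the image within about 0.5°.

```bash
python3 - <<'E'
from h import *
X=ray('wrist',(322,254),.068);print(X);X[2]=.052;print(tool(X+[0,0,.006]))
C=ray('wrist',(321,138),.064);print(C,np.linalg.norm((X-C)[:2]),np.degrees(np.arctan2(*(C-X)[[1,0]])))
E
```

```text
[ 0.54838858 -0.18836518  0.068     ]
[-0.41049155  0.3309027  11.83837082]
[ 0.53359096 -0.12550897  0.064     ] 0.06457454563776147 103.24736911334746
```

Emit:
jog_arm([
  [[-0.4,0.3,3],-0.4,5],
  [[-0.4,0.3,6.5],-0.4,5],
  [[-0.4,0.3,9.5],-0.4,5],
  [[-0.4,0.3,11.5],-0.4,5],
  [[-0.4,0.3,11.8],-0.4,5],
  [[-0.4,0.3,11.8],-0.4,0.5],
  [[-0.4,0.3,11.8],-0.4,0.5],
  [[-0.4,0.3,11.8],-0.4,0.5],
  [[-0.4,0.3,11.8],-0.4,0.5],
  [[-0.4,0.3,11.8],-0.4,0.5],
])

```text
t: 3.35
tcp_pos: [0.5476, -0.1885, 0.0597]
orientation: [1.953, 2.461, -0.003]
wrist_force: [-9.5, -1.9, 12.3]
width: 0.135
grasp_force: 58.5
```

Emit:
jog_arm([
  [[0.5,0,0],0,0.5],
  [[1.2,0,0],0,0.5],
  [[2,0,0],0,0.5],
  [[2.8,0,0],0,0.5],
  [[3.4,0,0],0,0.5],
  [[3.7,0,0],0,0.5],
  [[3.8,0,0],0,0.5],
  [[3.8,0,0],0,0.5],
])

```text
t: 4.02
tcp_pos: [0.5387, -0.1513, 0.0597]
orientation: [-1.953, -2.461, 0.003]
wrist_force: [-11.4, 0.2, 13.1]
width: 0.131
grasp_force: 58.9
```

Emit:
jog_arm([
  [[0.25,0,0],0,0.5],
  [[0.5,0,0],0,0.5],
  [[0.75,0,0],0,0.5],
  [[1.0,0,0],0,0.5],
  [[1.0,0,0],0,0.5],
])

```text
t: 4.43
tcp_pos: [0.5377, -0.147, 0.0599]
orientation: [1.954, 2.451, -0.009]
wrist_force: [1.9, -36.0, 3.6]
width: 0.13
grasp_force: 58.5
```

Emit:
jog_arm([
  [[-0.3,0,0],0,0.5],
  [[-0.4,0,0],0,0.5],
  [[-0.4,0,0],0,5],
  [[-0.4,0,0],0,5],
  [[-0.4,0,0],0,5],
  [[-0.4,0,-3],0,5],
  [[-0.4,0,-7],0,5],
  [[-0.4,0,-11],0,5],
  [[-0.4,0,-12],0,5],
])

```text
t: 5.18
tcp_pos: [0.5399, -0.1446, 0.1838]
orientation: [1.948, 2.457, 0.005]
wrist_force: [0.5, -0.3, 1.5]
width: 0.587
grasp_force: 0.0
```

```bash
python3 b.py w2 handle_grip:.095 collar_top:.054; python3 - <<'E'
from h import *
im=robot.capture('side');cv2.imwrite('pics/s2.png',cv2.resize(im[210:370,210:410],(750,600),interpolation=cv2.INTER_CUBIC))
E
```

```text
5.1833 [ 0.5399 -0.1446  0.1838] 103.1781880728561 [ 0.5428 -0.2579  1.4729] [0.0059 0.0183 0.0227] [ 0.3843  0.7892 -0.3473  1.6379  0.3543  0.7703  0.1068]
handle_grip 0.55 [310.  11.] [ 0.5114 -0.0316  0.095 ] [11.6717 -0.1797  7.9663]
```

View pics/w2.png

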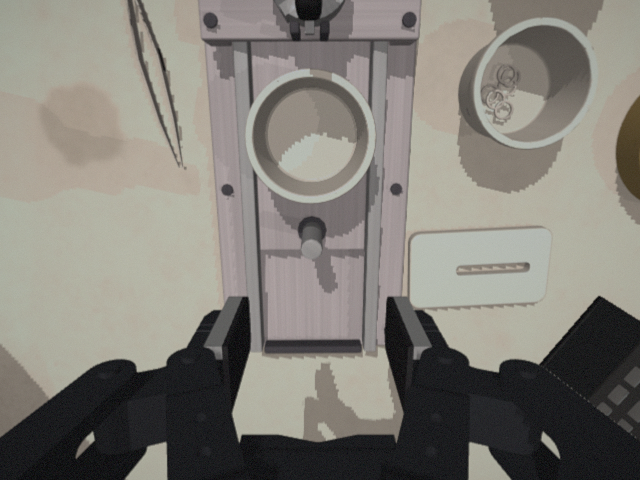

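The post top is now at (311,248) and the cup is close to the bridge. I can see the fork ears at (297–323,30).

```bash
python3 - <<'E'
from h import *
a=np.array([.54839,-.18837]);X=ray('wrist',(311,248),.068);y=np.array([np.cos(np.radians(103.2)),np.sin(np.radians(103.2))])
print(X,'moved',(X[:2]-a)@y)
# plunger estimate on axis: from top handle
H=np.array([.5035,-.0071]);print((H-X[:2])@y)
print(tool([*(X[:2]+y*.10),.2]), 'fork', ray('wrist',(310,34),.06))
for z in (.054,.06,.1): print(proj('wrist',[.5035,-.0071,z]))
E
```

```text
[ 0.53558132 -0.14637419  0.068     ] moved 0.04381110947144426
0.1429202088116409
[ 9.89628235 -0.30581122 -2.1939148 ] fork [ 0.5097153 -0.0358544  0.06     ]
[np.float64(310.82455936080265), np.float64(-27.066962079872212)]
[np.float64(310.6341543841617), np.float64(-31.04439128510205)]
[np.float64(309.03268820213805), np.float64(-64.4979200527925)]
```

Emit:
jog_arm([
  [[3.5,-0.3,0],0,5],
  [[7,-0.3,0],0,5],
  [[7,-0.3,0],0,5],
  [[7,-0.3,0],0,5],
])

```text
t: 5.72
tcp_pos: [0.5191, -0.0755, 0.1774]
orientation: [-1.947, -2.463, 0.001]
wrist_force: [0.1, -0.9, 0.7]
width: 0.585
grasp_force: 0.0
```

```bash
python3 b.py w3 handle_grip:.095 collar_top:.054 cross_pin:.056; python3 - <<'E'
from h import *
im=cv2.imread('pics/w3.png');cv2.imwrite('pics/w3c.png',cv2.resize(im[40:240,200:450],(800,640),interpolation=cv2.INTER_CUBIC)[:600])
E
```

```text
5.7167 [ 0.5191 -0.0755  0.1774] 103.34251557413829 [ 0.0535 -0.9147  0.7201] [-0.0411  0.0072 -0.0264] [ 0.2581  0.7574 -0.3222  1.7609  0.3514  0.6819 -0.0247]
handle_grip 0.84 [321. 114.] [ 0.5046 -0.0041  0.095 ] [7.5123 0.251  7.6438]
collar_top 0.66 [317. 217.] [ 0.5162 -0.0615  0.054 ] [ 1.6883  0.0732 11.7503]
```

View pics/w3c.png

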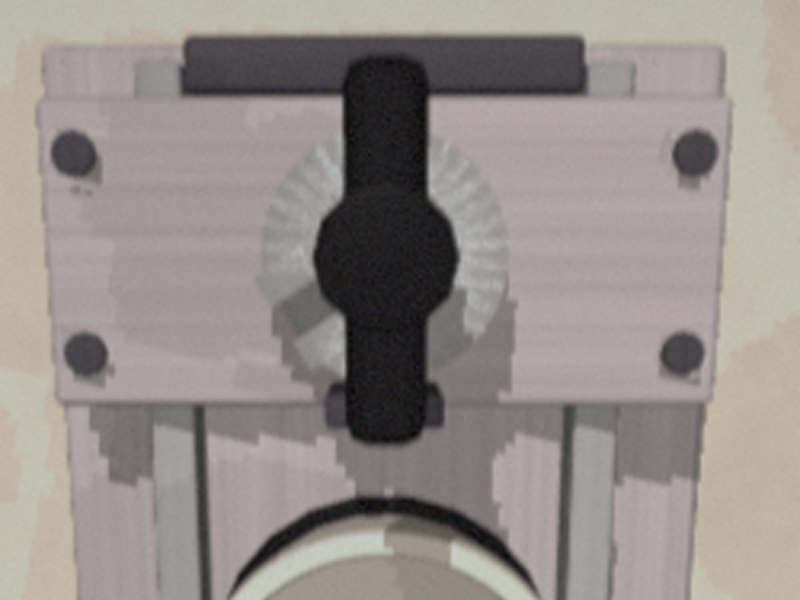

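The slot shows at crop (303,308), lower left of the collar, whose centre is about (385,255). The handle has a round hub in the middle, so I'll check its height in the side view.

View pics/s2.png

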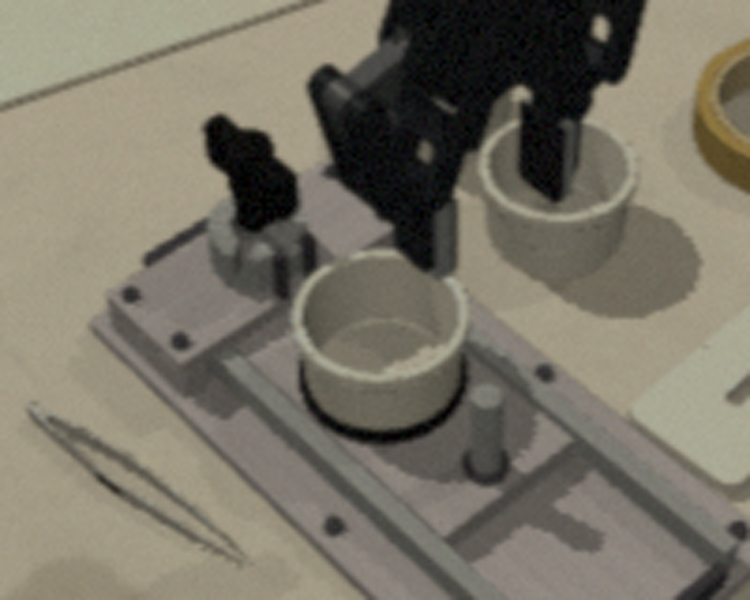

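```bash
python3 - <<'E'
from h import *
np.set_printoptions(precision=4,suppress=True)
c=cal('wrist');k=lambda u,v:(200+u/3.2,40+v/3.2)
print('cam',-c[3].T@c[4])
for n,p,z in(('hub.1',(386,258),.1),('hub.07',(386,258),.07),('bar far',(385,57),.1),('bar near',(385,443),.1),('collarL',(260,255),.054),('collarR',(508,255),.054),('slot',(303,308),.054),('slotA',(288,300),.054),('slotB',(318,335),.054),('ears',(385,405),.06)):
    X=ray('wrist',k(*p),z,c);print(n,X,tool(X+[0,0,.006]))
E
```

```text
cam [ 0.5041 -0.008   0.2961]
hub.1 [ 0.5057 -0.0097  0.1   ] [6.9802 0.2256 7.1599]
hub.07 [ 0.506  -0.0099  0.07  ] [ 6.9494  0.2457 10.1599]
bar far [0.4996 0.0159 0.1   ] [9.6078 0.2096 7.1602]
bar near [ 0.5115 -0.0352  0.1   ] [4.3635 0.2132 7.1597]
collarL [ 0.4845 -0.0145  0.054 ] [ 6.9862 -1.9435 11.7617]
collarR [ 0.5267 -0.0048  0.054 ] [ 6.9805  2.3858 11.7582]
slot [ 0.4937 -0.0216  0.054 ] [ 6.086  -1.2077 11.7611]
slotA [ 0.4909 -0.0209  0.054 ] [ 6.2233 -1.4698 11.7613]
slotB [ 0.4973 -0.0256  0.054 ] [ 5.62   -0.9493 11.7608]
ears [ 0.5115 -0.0342  0.06  ] [ 4.4558  0.2371 11.1597]
```

Emit:
jog_arm([
  [[3.5,0.2,0],0,5],
  [[7,0.2,0],0,5],
  [[7,0.2,2],0,5],
  [[7,0.2,5],0,5],
  [[7,0.2,7],0,5],
  [[7,0.2,7.9],0,5],
  [[7,0.2,7.9],0,5],
  [[7,0.2,7.9],0,5],
])

```text
t: 6.58
tcp_pos: [0.5057, -0.009, 0.0995]
orientation: [-1.953, -2.461, 0.0]
wrist_force: [0.4, 0.2, 0.1]
width: 0.587
grasp_force: 0.0
```

```bash
python3 - <<'E'
from h import *
s=robot.sense();R=Ro.from_rotvec(s['orientation']).as_matrix()
print(s['t'],s['tcp_pos'],np.degrees(np.arctan2(R[1,0],R[0,0])),s['wrist_force'],s['torque'],s['joint_pos'],tool([.5056,-.0097,.098]))
E
```

```text
6.5833 [ 0.50565027 -0.00901346  0.09948296] 103.12716619133285 [0.38156335 0.19264187 0.10403035] [-0.01708056  0.09079829 -0.00803002] [ 0.07369329  0.86545385 -0.21824731  1.88929897  0.40629565  0.43017632
 -0.21277867] [-0.06572819 -0.02046358  0.14829473]
```

Emit:
jog_arm([
  [[-0.1,0,0.1],0,2.5],
  [[-0.1,0,0.1],0,2.5],
  [[-0.1,0,0.1],0,0.5],
  [[-0.1,0,0.1],0,0.5],
  [[-0.1,0,0.1],0,0.5],
  [[-0.1,0,0.1],0,0.5],
  [[-0.1,0,0.1],0,0.5],
])

```text
t: 7.17
tcp_pos: [0.5051, -0.0101, 0.0989]
orientation: [-1.952, -2.461, 0.002]
wrist_force: [-8.0, -2.1, 10.6]
width: 0.138
grasp_force: 58.6
```

Emit:
jog_arm([
  [[0,0,-0.3],0,0.5],
  [[0,0,-0.6],0,0.5],
  [[0,0,-0.9],0,0.5],
  [[0,0,-1.0],0,0.5],
  [[0,0,-1.0],0,0.5],
  [[0,0,-1.0],0,0.5],
])

```text
t: 7.67
tcp_pos: [0.5048, -0.01, 0.1081]
orientation: [-1.952, -2.46, 0.003]
wrist_force: [-5.9, -2.0, -11.2]
width: 0.126
grasp_force: 142.2
```

Emit:
jog_arm([
  [[0,0,0],4,0.5],
  [[0,0,0],9,0.5],
  [[0,0,0],15,0.5],
  [[0,0,0],21,0.5],
  [[0,0,0],27,0.5],
  [[0,0,0],33,0.5],
  [[0,0,0],39,0.5],
  [[0,0,0],44,0.5],
  [[0,0,0],44,0.5],
])

```text
t: 8.42
tcp_pos: [0.503, -0.0095, 0.1076]
orientation: [-2.734, -1.541, 0.009]
wrist_force: [-15.4, -0.1, -11.0]
width: 0.124
grasp_force: 110.2
```

```bash
cat > st.py <<'E'
from h import *
np.set_printoptions(precision=4,suppress=True)
s=robot.sense();R=Ro.from_rotvec(s['orientation']).as_matrix();a=np.degrees(np.arctan2(R[1,0],R[0,0]))
print(s['t'],s['tcp_pos'],'cw',103.2-a,s['wrist_force'],s['torque'],s['joint_pos'],s['grasp_force'])
E
python3 st.py; python3 b.py w4 handle_grip:.097 cross_pin:.065
python3 - <<'E'
from h import *
im=cv2.imread('pics/w4.png');cv2.imwrite('pics/w4c.png',cv2.resize(im[200:450,170:470],(720,600),interpolation=cv2.INTER_CUBIC))
E
```

```text
8.4167 [ 0.503  -0.0095  0.1076] cw 44.36815692446413 [-15.4492  -0.1372 -10.9945] [0.1244 3.3449 0.0566] [-0.0185  0.8452 -0.0475  1.8908  0.0877  0.4143 -0.6746] 110.19754051230848
8.4167 [ 0.503  -0.0095  0.1076] 58.83184307553587 [-15.4492  -0.1372 -10.9945] [0.1244 3.3449 0.0566] [-0.0185  0.8452 -0.0475  1.8908  0.0877  0.4143 -0.6746]
handle_grip 0.95 [316. 317.] [ 0.5062 -0.0041  0.097 ] [0.6346 0.0038 0.46  ]
```

View pics/w4c.png

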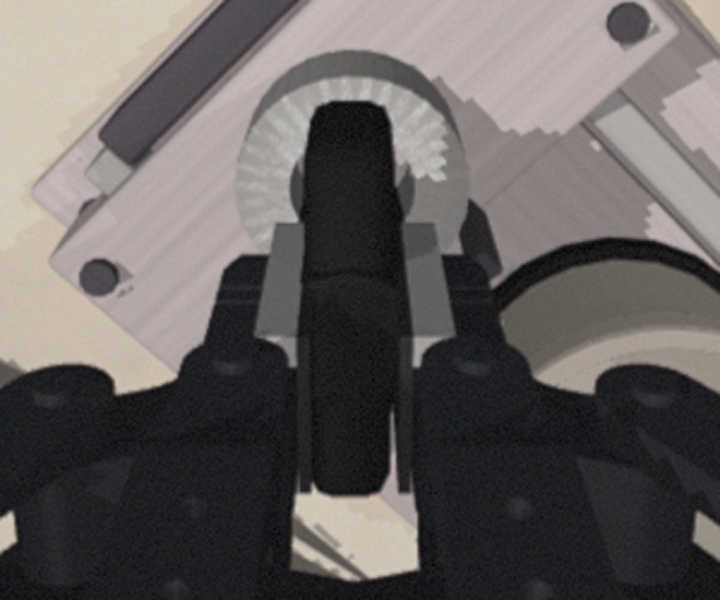

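The bar has turned with the gripper by 44°, with the pin clear of the fork. Next I'll turn to the measured slot angle of about 57°, lower to near the rim and relieve the side load.

Emit:
jog_arm([
  [[-0.05,-0.1,0],4,0.5],
  [[-0.1,-0.15,0],8,0.5],
  [[-0.1,-0.15,0],12.6,0.5],
  [[-0.1,-0.15,0],12.6,0.5],
  [[-0.1,-0.15,0.4],12.6,0.5],
  [[-0.1,-0.15,0.7],12.6,0.5],
  [[-0.1,-0.15,0.7],12.6,0.5],
])

```text
t: 9.15
tcp_pos: [0.5022, -0.0092, 0.1005]
orientation: [-2.883, -1.242, 0.006]
wrist_force: [-10.5, 1.8, -9.5]
width: 0.128
grasp_force: 110.8
```

```bash
python3 st.py
```

```text
9.15 [ 0.5022 -0.0092  0.1005] cw 56.603223376773414 [-10.5397   1.8247  -9.472 ] [ 0.5507  2.1982 -0.0064] [-0.0444  0.8581 -0.0005  1.9005 -0.0018  0.3873 -0.8006] 110.76225506141782
```

Emit:
jog_arm([
  [[0,0,0],0,1.8],
  [[0,0,0],0,1.8],
  [[0,0,0],0,1.8],
  [[0,0,0],0,1.8],
])

```text
t: 9.48
tcp_pos: [0.5044, -0.0097, 0.1016]
orientation: [2.886, 1.242, 0.002]
wrist_force: [-0.3, -0.2, -0.6]
width: 0.211
grasp_force: 0.0
```

```bash
python3 st.py; python3 - <<'E'
from h import *
im=robot.capture('wrist');s=robot.capture('side')
cv2.imwrite('pics/w5.png',np.hstack([cv2.resize(im[200:450,230:430],(400,500)),cv2.resize(s[200:300,220:300],(400,500),interpolation=cv2.INTER_CUBIC)]))
E
```

```text
9.4833 [ 0.5044 -0.0097  0.1016] cw 56.63706515021732 [-0.296  -0.2222 -0.6488] [-0.0275 -0.0213  0.0478] [-0.0443  0.8567  0.0005  1.8978 -0.0015  0.3857 -0.8007] 0.0
```

View pics/w5.png

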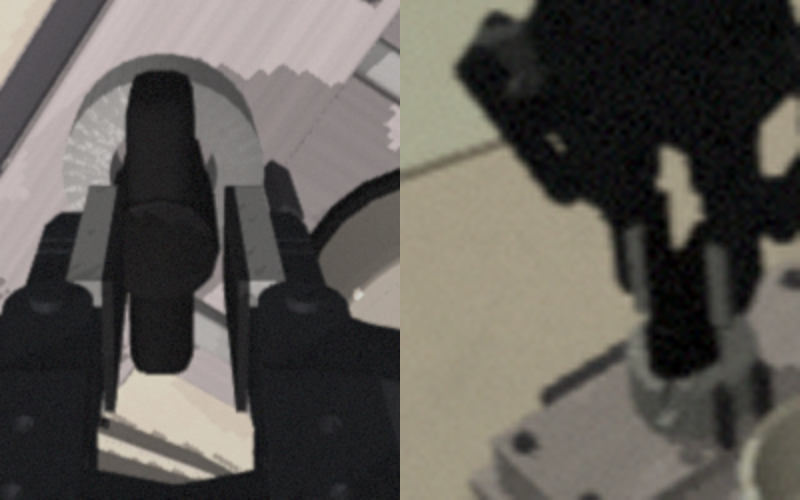

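The handle has dropped from the pads, but how far is unclear. I'll raise the gripper straight up and measure.

Emit:
jog_arm([
  [[0,0,0],0,4],
  [[0,0,0],0,4],
  [[0,0,0],0,4],
  [[0,0,-3],0,4],
  [[0,0,-7],0,4],
  [[-3,0,-8],0,4],
  [[-7,0,-8],0,4],
  [[-7,0,-8],0,4],
  [[-7,0,-8],0,4],
])

```text
t: 10.33
tcp_pos: [0.4551, -0.0619, 0.1816]
orientation: [2.887, 1.238, 0.0]
wrist_force: [0.1, 0.4, -0.5]
width: 0.466
grasp_force: 0.0
```

```bash
python3 st.py; python3 - <<'E'
from h import *
np.set_printoptions(precision=4,suppress=True)
c=cal('wrist');im=robot.capture('wrist');cv2.imwrite('pics/w6.png',im)
r=robot.regions_of('wrist','handle_grip')[0];m=r['region'].astype(np.uint8)
print(r['conf'],cv2.minAreaRect(cv2.findNonZero(m)))
dk=((im.max(2)<45).astype(np.uint8));n,l,st,ce=cv2.connectedComponentsWithStats(dk);print([(*st[i],) for i in range(1,n) if st[i][4]>800])
A=np.array([.5040,-.0097])
for z in(.088,.1):
  for a in(56.6,):
    t=np.radians(103.2-a);u=np.array([np.cos(t),np.sin(t)])
    print(z,[np.round(proj('wrist',[*(A+k*u),z],c),1) for k in(.027,-.027)])
side=robot.capture('side');cv2.imwrite('pics/s6.png',side)
r=robot.regions_of('side','handle_grip')[0];ys,xs=np.nonzero(r['region']);print('side',r['conf'],xs.min(),xs.max(),ys.min(),ys.max())
for z in(.088,.1): print([np.round(proj('side',[*(A+k*u),z]),1) for k in(.027,0,-.027)])
a=cv2.resize(im[0:240,200:440],(400,400));b=cv2.resize(side[215:295,220:300],(400,400),interpolation=cv2.INTER_CUBIC)
cv2.imwrite('pics/m6.png',np.hstack([a,b]))
E
```

```text
10.3333 [ 0.4551 -0.0619  0.1816] cw 56.783127881235885 [ 0.1148  0.4254 -0.4607] [-0.0292 -0.034  -0.009 ] [ 0.0731  0.6674 -0.0134  1.9873  0.0182  0.4868 -0.7141] 0.0
0.9 ((312.0, 110.5), (113.0, 42.0), 90.0)
[(np.int32(291), np.int32(54), np.int32(41), np.int32(112), np.int32(2898)), (np.int32(549), np.int32(257), np.int32(67), np.int32(77), np.int32(832)), (np.int32(0), np.int32(296), np.int32(640), np.int32(184), np.int32(56941))]
0.088 [array([314.6,  58.3]), array([315.3, 173.5])]
0.1 [array([314.5,  54.8]), array([315.2, 176.9])]
side 0.59 269 285 246 285
[array([283.2, 243.7]), array([277.9, 254.8]), array([272.3, 266.5])]
[array([282.7, 238.2]), array([277.4, 249.3]), array([271.8, 261. ])]
```

View pics/m6.png

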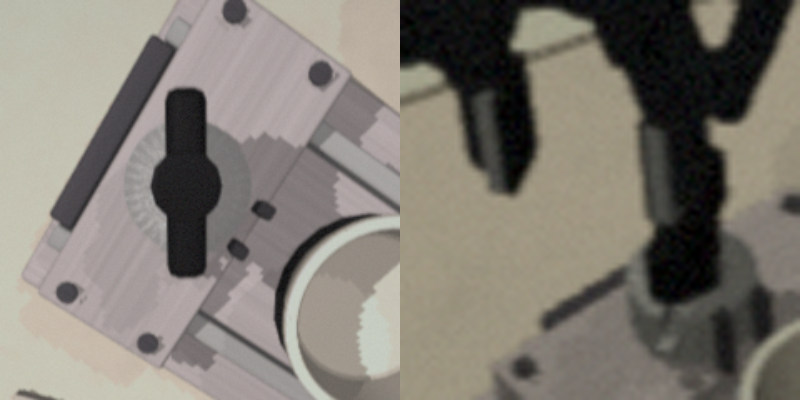

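Viewed from above, the bar is about 113 px long. That fits a top at 88 mm (115 px, seated) rather than 100 mm (122 px). I'll clear the arm away and confirm from the side and top.

Emit:
jog_arm([
  [[-4,0,-3],0,4],
  [[-8,0,-7],0,4],
  [[-11,0,-10],0,4],
  [[-11,0,-12],0,4],
  [[-11,0,-14],0,4],
  [[-11,0,-14],0,4],
  [[-11,0,-14],0,4],
])

```text
t: 11.12
tcp_pos: [0.3807, -0.1403, 0.3217]
orientation: [2.885, 1.242, 0.002]
wrist_force: [0.2, 0.5, -0.9]
width: 0.471
grasp_force: 0.0
```

```bash
python3 st.py; python3 - <<'E'
from h import *
s=robot.capture('side');o=cv2.imread('pics/side0.png')
A=np.array([.5040,-.0097]);t=np.radians(46.6);u=np.array([np.cos(t),np.sin(t)])
for n,i in(('old',o),('new',s)):
    d=(i[225:300,255:300].max(2)<40).astype(np.uint8);k,l,st,ce=cv2.connectedComponentsWithStats(d);j=1+st[1:,4].argmax();print(n,st[j][:4]+[255,225,0,0])
y=np.radians(103.2);v=np.array([np.cos(y),np.sin(y)])
def box(u,zt):
    w=np.array([-u[1],u[0]]);P=np.array([proj('side',[*(A+a*u+b*w),z]) for a in(.027,-.027) for b in(.006,-.006) for z in(zt,zt-.024)]);return np.round(P.min(0)),np.round(P.max(0))
print('parked',box(v,.1),'turned rim',box(u,.1),'seated',box(u,.088))
cv2.imwrite('pics/m7.png',cv2.resize(s[215:315,220:345],(750,600),interpolation=cv2.INTER_CUBIC))
E
```

```text
11.1167 [ 0.3807 -0.1403  0.3217] cw 56.606765997250385 [ 0.1574  0.4725 -0.8502] [ 0.0147 -0.0469  0.0317] [ 0.3097  0.3684 -0.0527  1.9304  0.0252  0.8416 -0.5138] 0.0
old [265 241  24  31]
new [269 245  16  31]
parked (array([264., 239.]), array([292., 271.])) turned rim (array([268., 238.]), array([287., 273.])) seated (array([269., 243.]), array([287., 278.]))
```

View pics/m7.png

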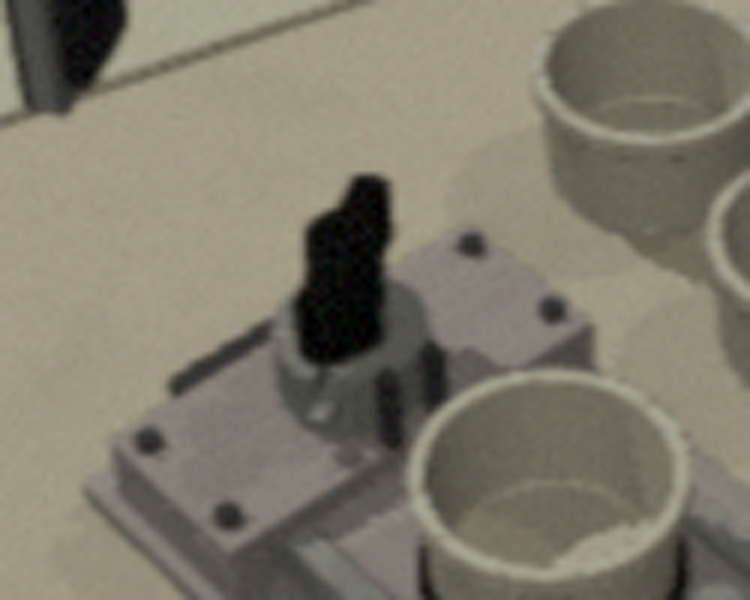

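In the side view the bright pin end is at crop (320,410), low in the collar slot. The handle's extent (rows 245–276) also fits the seated prediction, so the carriage is locked and the gripper is clear.

```bash
python3 -c "
from station import robot
print(robot.sign_off())"
```

```text
the job is handed in; nothing more can be done
None
```

The carriage is home against its stop, the T-handle's pin has snapped down into the collar slot (turned about 57° clockwise) and is released, and the job was handed in at about 11 s; the loose items were not touched.

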